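# Stow the bottle stopper in the spring-lid case

## Task

Press the thumb latch of the spring-lid case so its lid pops wide open, put the loose silicone bottle stopper inside, and push the lid down until it snaps shut and stays shut. Press and push gently, with no more than a fingertip's force; leave the bottles, can, mug and cork where they stand, and let go of everything at the end.

Things in the scene. Friction and masses are not known exactly. Their poses are not given: they have to be found in the camera images.
- case: Grey plastic spring-lid case, fixed to the shelf. Origin: centre of its underside; +z up; front (latch side) faces its own -x, lid hinge along its far (+x) top edge. Box 110 x 110 x 65 mm high, walls and floor 4 mm (inside 102 x 102, 61 deep). Shut lid's top 71.5 mm above the origin. A latch housing 48 mm wide stands in front, from x = -55 to -105 mm, its top front cut at 45 degrees.
- case_thumb (a point): Centre of the housing's sloping 45-degree face (x -88.5, z 45.5 mm in the case's frame; axes as the case). An aluminium thumb button, 24 mm across, stands out along the face's normal (equal parts of the case's -x and +z). Its top stands 9.5 to 16.5 mm out, different each time and not reported: find it by touch. thumb_axis tells how it works.
- thumb_axis (a point): A fixed point 40 mm out from case_thumb along the button's axis (axes as the case). The button slides in along this axis towards case_thumb on a soft spring, about 1 N at first touch and 3 N at its hard stop after 8.5 mm; it frees the lid after 4 to 7.5 mm. Pushed at right angles to its axis it does not move.
- case_lid (a joint): Lid angle (rad): about 0 shut and latched, 1.75 sprung wide open (leaning 10 degrees back past upright). A spring (0.2 N m shut, 0.07 open) always pushes it open; unlatched it never stays below 0.07. Pushed fully down to 0 the striker clicks under the latch by itself; this last bit takes about 3 to 7 N at the lid's front edge.
- case_hinge (a point): Middle of the lid's hinge line (x 55, y 0, z 65.5 mm in the case's frame), which runs along y. The lid is a plate 6 mm thick, 110 mm wide, 110 mm long from this line, underside level with the line when shut; a 40 mm wide tab goes 16 mm beyond its front edge, a striker bar hanging 24 mm below it. The point turns with the lid.
- lid_edge (a point): Point on the lid's outer (top when shut) face, in the middle of its width, 105 mm from the hinge line, 5 mm short of the front edge. Its axes turn with the lid: -x points from the hinge to the front edge, +z out of the outer face.
- stopper_mid (a point): Dark silicone bottle stopper, standing upside down on its wide head, 50 mm tall; the point is at its centre, 25 mm above its base. Round head 38 mm across and 13 mm high at the bottom; above it a tapering stem 25 mm across at 15 mm height, 21 mm at the top. 40 g; +z runs from head to stem.
- bottle_a: Empty green glass bottle, 72 mm across, 240 mm tall; origin at the centre of its underside. Bystander.
- bottle_b: Empty green glass bottle, 72 mm across, 240 mm tall; origin at the centre of its underside. Bystander.
- bottle_c: Empty clear glass bottle, 64 mm across, 200 mm tall; origin at the centre of its underside. Bystander.
- can: Aluminium can, 66 mm across, 115 mm tall; origin at the centre of its underside. Bystander.
- mug: White ceramic mug, 82 mm across, 92 mm tall, handle at its +y; origin at the centre of its underside. Bystander.
- cork: Plain cork, a cylinder 22 mm across and 42 mm tall, upright; origin at the centre of its underside. Not the stopper. Bystander.
Mind the look-alikes: they are no part of the job. Of the things that look like the part that bears stopper_mid, the middle-sized one is meant.

How it is judged:
On the way, in this order (a step that is already met when the one before it is completed fails the run):
1. the lid has popped wide open (value of joint case_lid above 1.5 rad), for 0.2 s.
2. the stopper is inside the open case, let go (x of stopper_mid in the frame of case between -0.052 and 0.052 m and y of stopper_mid in the frame of case between -0.052 and 0.052 m and z of stopper_mid in the frame of case below 0.05 m and contact force between the fingers and stopper below 0.1 N and value of joint case_lid above 1.4 rad), for 0.2 s.
At the end, for the whole second after the job is handed in: The lid is latched shut (below 0.04 rad, still) with nothing holding it, and the stopper lies at rest inside the case (value of joint case_lid below 0.04 rad and velocity of joint case_lid below 0.1 rad/s and x of stopper_mid in the frame of case between -0.052 and 0.052 m and y of stopper_mid in the frame of case between -0.052 and 0.052 m and z of stopper_mid in the frame of case between 0 and 0.05 m and linear speed of stopper below 0.05 m/s); the robot touches nothing.
It fails at once if the case, its lid or its button was pushed with more than 25 N (contact force between any of the arm, the fingers and case above 25 N).
It fails at once if a bystander was moved more than 30 mm (distance of any of bottle_a, bottle_b, bottle_c, can, mug, cork from where it was at the start of the episode above 0.03 m).
It also fails if it takes over 67 s, if anything falls off the work surface, if the arm or the gripper's body presses on something with over 40 N, if the wrist force passes 120 N, or if a joint passes its speed limit or range.

## Robot

A 7-joint arm with a two-finger parallel gripper is mounted at the origin on the work surface. World frame = base frame: x ahead of the robot, y to its left, z up, the work surface at z = 0. Lengths are in m, angles in rad, forces in N, time in s.
With the tool pointing down it reaches from about 0.425 to 0.925 m from the base axis. Payload 6.8 kg.
Tool frame: the origin (TCP) lies at the very end of the fingers, on their centre line; the grasp point (between the pads) lies 19 mm behind it (r.grip_point_offset is the distance from the TCP to the grasp point, in m); z points along the fingers, y is the line along which they close (so a half turn about z gives the same grasp; the last joint's range is limited). The gripper opens to 85 mm and grips with 20 to 120 N. Pads are 22 mm wide; open, the fingers measure 114 mm over their backs; the gripper's body (76 mm by 85 mm) begins 54 mm behind the grasp point. The pads swing forward as they close: fully open they stand 13 mm farther back than shut.
Start: joints at [1.199, 0.477, 0.022, 1.555, -0.011, 1.109, -0.083], TCP at [0.176, -0.652, 0.231] pointing down, gripper open.
Joint ranges: [-2.96, 2.96], [-0.34, 2.1], [-1.41, 1.46], [0.24, 2.44], [-1.37, 4.51], [0.17, 1.92], [-2.96, 2.96]. Speed limits (rad/s): [2.39, 2.39, 3.14, 3.14, 3.14, 3.14, 3.14].

## Interface

Orientations are given as a rotation vector (axis times angle).
In Python, from bench import status, eyes, r gives the robot as it stands.
- The arm moves only by the shell command python3 -m crank 'ROWS' [OPENING] [FORCE]. ROWS is JSON, a list of rows, each a list of 6 numbers: the shift along the tool's x, y, z normalised to -1 to 1, where 1 is 0.02 m, then the turn, a rotation vector about the tool's x, y, z normalised to -1 to 1, where 1 is 45 degrees. A call has 1 to 12 rows; each row shifts and turns the commanded pose from where the row before left it, along the tool's axes as they then stand; what a row does not reach is not made up. A row lasts 1/10 s, in which the tool goes at most 50 mm and 8.59 degrees, less where a joint would pass 70% of its speed; a pose out of reach is approached as far as the arm can. A call with a number of a shift or a turn outside -1 to 1 is refused whole. A call with a gripper value outside its range is refused whole. OPENING is the opening, from 0 (shut) to 1 (fully open), set as the call begins (- or left out, the last holds). The fingers move at their own pace and stop on an object; FORCE is the grip in N (left out, the last holds). Time passes only in rows, so rows that do not move let the fingers close. It gives the time, the measured TCP pose, the force, the opening and the grip force at its end, in the units of the state.
- status.get_obs(): the state, without advancing time (a new reading comes with each control period).
- eyes.grab_frame(name): name is "scene" or "top" or "wrist"; returns a dict with "image" (480x640x3 uint8, red, green, blue), "depth" (480x640 float32, m along the optical axis (not along the pixel's ray), 0 where there is no reading), "fovy" (degrees; the focal length in pixels is half the picture's height over the tangent of half this angle, whatever the lens; pixels are square), "cx", "cy" (the principal point, pixels), "world_to_cam" (4x4, takes a point from world to camera coordinates). Camera axes: x right, y up, looking along -z (the intrinsics and any distortion apply to the point x, -y, -z); pixel columns grow to the right and rows downward; lengths in m; the calibration is good to about 2 mm. A picture is of the moment at which its call begins.
- r.hand_in(): hands the job in; it is judged then, once.
The state is a dict: "clock": time; "joints": joint angles; "qvel": joint speeds; "tau": joint torques, N m; "tcp_pos": TCP position; "orientation": TCP orientation; "contact_force": force on the tool from outside, world axes, zero at the start; "moment": the same for the moment, N m; "grip_width": finger opening in m; "gripper_force": force on a finger pad.
Only numpy, scipy, OpenCV 4.12 (cv2) and the standard library are available. Lean on these libraries where they do the work, as an engineer would, in place of code of your own. Each camera call takes 0.05 s, during which the arm holds its last target. There are 200 camera calls.

## Working session

There is one attempt and no reset: what is moved stays moved. The work goes in short steps, Python scripts to look and compute and a shell command to move; the robot and the scene stay as the last step left them, time stands still between calls to the robot, and variables do not carry over. Pictures are saved under pics/ and viewed, at most 10 in all, crops included, and the job is handed in when it is done.

```bash
ls; mkdir -p pics; python3 - <<'E'
from bench import status, eyes, r
import cv2, numpy as np
for n in ("scene","top"):
    f=eyes.grab_frame(n); cv2.imwrite(f"pics/{n}0.png",f["image"][:,:,::-1]); np.savez(f"pics/{n}0.npz",**f)
    print(n,f["fovy"],f["cx"],f["cy"],np.round(f["world_to_cam"],3).tolist(),[k for k in f])
print(status.get_obs())
E
```

```text
pics
scene 50.01943021367238 310.7791826680957 239.47808131329774 [[-0.817, 0.576, -0.009, 0.455], [-0.418, -0.581, 0.698, 0.223], [0.397, 0.575, 0.716, -1.38], [0.0, 0.0, 0.0, 1.0]] ['image', 'depth', 'fovy', 'cx', 'cy', 'world_to_cam']
top 56.718167585755076 313.55388440481687 243.245626644347 [[-0.011, -1.0, 0.014, 0.014], [0.99, -0.009, 0.142, -0.568], [-0.142, 0.015, 0.99, -1.069], [0.0, 0.0, 0.0, 1.0]] ['image', 'depth', 'fovy', 'cx', 'cy', 'world_to_cam']
{'clock': 0.1, 'joints': array([ 1.19890509,  0.477735  ,  0.02233536,  1.55634196, -0.011495  ,
        1.10928824, -0.0830839 ]), 'qvel': array([ 0.00248852,  0.00102615, -0.00069017, -0.00390626, -0.00076407,
        0.00041785, -0.00061587]), 'tau': array([ 4.58036826e-03, -5.97757101e+01,  1.61390428e+00, -2.81955117e+01,
        1.28072704e-02,  4.97843575e-03, -8.40645697e-06]), 'tcp_pos': array([ 0.17585672, -0.65114401,  0.2304155 ]), 'orientation': array([-3.11270080e+00, -4.13020173e-01,  5.27001917e-04]), 'contact_force': array([-0.74611146, -0.54411327, -0.28467956]), 'moment': array([-0.04301477, -0.03220577, -0.01204675]), 'gripper_force': 0.0, 'grip_width': 0.08553984026884207}
```

View pics/scene0.png

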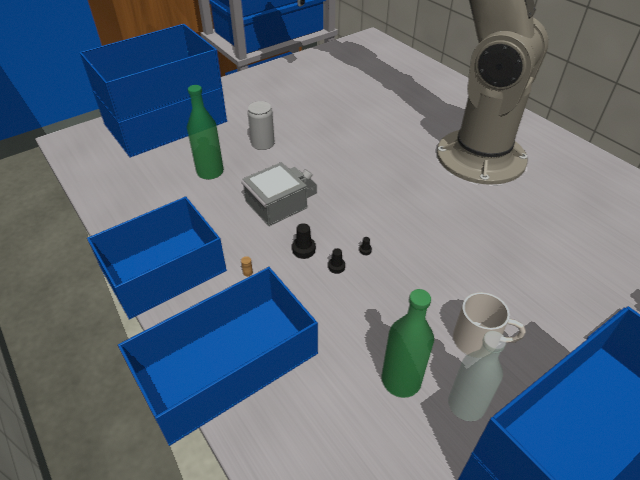

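View pics/top0.png

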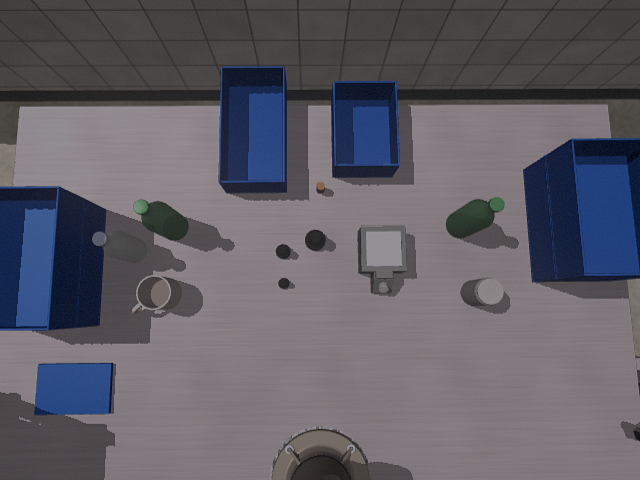

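The scene picture shows the case at (280,190), with three black stoppers at (303,241), (337,261) and (366,245). In the top view the case is at (383,250) with its latch towards the robot at (383,287). The stoppers are large (316,240), middle (283,251) and small (284,283).

```bash
cat > h.py <<'E'
import numpy as np, cv2
from scipy.spatial.transform import Rotation as R
def cloud(f):
    d=f["depth"]; F=240/np.tan(np.radians(float(f["fovy"]))/2)
    v,u=np.mgrid[0:480,0:640]
    P=np.stack([(u-f["cx"])/F*d,-(v-f["cy"])/F*d,-d],-1)
    M=np.linalg.inv(f["world_to_cam"]); W=P@M[:3,:3].T+M[:3,3]
    W[d<=0]=np.nan; return W
E
python3 - <<'E'
from h import *
t=np.load("pics/top0.npz"); W=cloud(t); im=t["image"].astype(int)
print("table z",np.nanmedian(W[380:400,200:260,2]),np.nanmedian(W[150:200,420:440,2]))
# stoppers
for n,(u,v) in dict(big=(316,240),mid=(283,251),small=(284,283)).items():
    s=np.s_[v-16:v+17,u-16:u+17]; w=W[s].reshape(-1,3); 
    m=(w[:,2]>0.006); w=w[m]
    z=w[:,2]; top=w[z>np.nanmax(z)-0.008]
    print(n,"n",len(w),"zmax",np.nanmax(z),"topc",top.mean(0),"bbox",np.nanpercentile(w,[2,98],axis=0).round(4).tolist())
# case lid
w=W[215:300,345:420].reshape(-1,3); l=w[(w[:,2]>0.062)&(w[:,2]<0.085)]
print("lid",len(l),np.median(l[:,2]))
hi=W[:,:,2]; m=((hi>0.062)&(hi<0.085)); mm=np.zeros_like(m); mm[215:300,345:420]=m[215:300,345:420]
L=W[mm][:,:2].astype(np.float32); print(cv2.minAreaRect(L), np.percentile(L,[1,99],axis=0))
m=((hi>0.02)&(hi<0.062)); k=W[268:300,345:420][m[268:300,345:420]]; print("housing",np.percentile(k,[2,50,98],axis=0))
s=np.load("pics/scene0.npz"); S=cloud(s)
for n,(u,v) in dict(big=(303,241),mid=(337,261),small=(366,245)).items():
    w=S[v-20:v+20,u-16:u+17].reshape(-1,3); w=w[w[:,2]>0.006]; print(n,np.nanmax(w[:,2]),np.nanpercentile(w,[2,98],axis=0).round(4).tolist())
w=S[150:225,235:325].reshape(-1,3); l=w[(w[:,2]>0.062)&(w[:,2]<0.085)]; print("lid s",np.median(l[:,2]),cv2.minAreaRect(l[:,:2].astype(np.float32)))
E
```

```text
table z -0.0017877205282499364 -0.0014631809886760383
big n 338 zmax 0.07363808735354338 topc [0.57994731 0.00424452 0.0689247 ] bbox [[0.5561, -0.0189, 0.012], [0.6037, 0.0278, 0.0721]]
mid n 169 zmax 0.0527767178365286 topc [0.55170702 0.08723546 0.04834171] bbox [[0.5348, 0.0707, 0.0076], [0.5681, 0.1039, 0.0508]]
small n 91 zmax 0.04032669487059537 topc [0.47110815 0.08615371 0.03517682] bbox [[0.4587, 0.0735, 0.0062], [0.4838, 0.0988, 0.0375]]
lid 2236 0.07114126838338453
((0.5336889028549194, -0.16043861210346222), (0.11095771193504333, 0.15011261403560638), 89.7957763671875) [[ 0.4799778  -0.21380815]
 [ 0.60773137 -0.10588774]]
housing [[ 0.44524947 -0.19537086  0.02661319]
 [ 0.46457753 -0.15472618  0.05030275]
 [ 0.49661561 -0.10561344  0.06146294]]
big 0.07448734747766128 [[0.5611, -0.0088, 0.0078], [0.6079, 0.0327, 0.0722]]
mid 0.05460110050734712 [[0.539, 0.0777, 0.0073], [0.5718, 0.1073, 0.0516]]
small 0.040567042123561214 [[0.4623, 0.0782, 0.0073], [0.4862, 0.1006, 0.0393]]
lid s 0.07254582917409402 ((0.5346439480781555, -0.10658479481935501), (0.1519448310136795, 0.21809770166873932), 1.2167226076126099)
```

```bash
python3 - <<'E'
import cv2
a=cv2.imread("pics/top0.png")[205:310,260:430]; b=cv2.imread("pics/scene0.png")[150:285,230:400]
a=cv2.resize(a,None,fx=4,fy=4,interpolation=2)
cv2.imwrite("pics/c1.png",a)
E
```

```text
(no output)
```

View pics/c1.png

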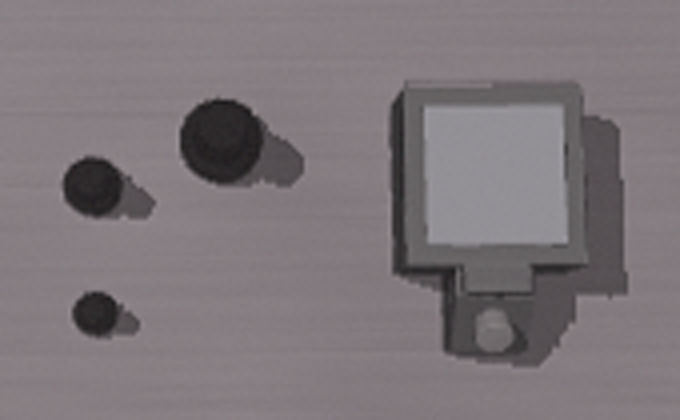

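```bash
cat >> h.py <<'E'
def go(p,ax=None):
    "remaining shift in tool units; ax = desired tilt about tool y (deg), tool yaw 0"
    from bench import status
    o=status.get_obs(); Rt=R.from_rotvec(o["orientation"])
    print("t",o["clock"],"tcp",o["tcp_pos"].round(4),"F",o["contact_force"].round(2),"w",round(o["grip_width"],4),"g",round(o["gripper_force"],1))
    if ax is not None:
        T=R.from_matrix(np.diag([1,-1,-1]))*R.from_euler("y",ax,degrees=True)
        print("turn units",((Rt.inv()*T).as_rotvec(degrees=True)/45).round(3))
        Rt=T
    print("shift units",(Rt.inv().apply(np.array(p)-o["tcp_pos"])/0.02).round(2))
E
python3 - <<'E'
from h import *
t=np.load("pics/top0.npz"); W=cloud(t)
b=W[280:294,374:392].reshape(-1,3); 
b=W[270:300,365:402].reshape(-1,3); x=b[(b[:,1]<-.12)&(b[:,1]>-.2)]
# points proud of the 45deg face: distance along normal for case x0=.553
n=np.array([-1,0,1])/2**.5
d=(x-np.array([.553-.0885,-.16,.0455]))@n
q=x[(d>.006)&(d<.025)&(x[:,0]<.475)]; print(len(q),q.mean(0),np.percentile(q,[3,97],axis=0))
hi=W[:,:,2]; print("lid edges y",[(round(float(np.nanmean(W[v,345:420,0][(hi[v,345:420]>.064)])),3),np.round(W[v,345:420,1][(hi[v,345:420]>.064)][[0,-1]],4).tolist()) for v in (232,240,250,258,264)])
go((.44,-.16,.2),0)
E
python3 -m crank '[[0,0,0,0,0,0.168],[0,0,0,0,0,0.168],[0.5,-1,0,0,0,0],[0.5,-1,0,0,0,0],[0.5,-1,0,0,0,0],[0.5,-1,0,0,0,0],[0.5,-1,0,0,0,0],[0.5,-1,0,0,0,0],[0.5,-1,0,0,0,0],[0.5,-1,0,0,0,0],[0.5,-1,0,0,0,0],[0.5,-1,0,0,0,0]]' 0
```

```text
77 [ 0.45447891 -0.15889745  0.05533287] [[ 0.44470407 -0.16957495  0.04832794]
 [ 0.46388789 -0.14878721  0.06261978]]
lid edges y [(0.59, [-0.1076, -0.2157]), (0.57, [-0.1051, -0.2146]), (0.545, [-0.1064, -0.2134]), (0.526, [-0.106, -0.2159]), (0.511, [-0.106, -0.2139])]
t 0.1 tcp [ 0.1759 -0.6511  0.2304] F [-0.75 -0.54 -0.28] w 0.0855 g 0.0
turn units [-0.002  0.     0.336]
shift units [ 13.21 -24.56   1.52]
clock: 1.3
tcp_pos: [0.2762, -0.4506, 0.231]
orientation: [-3.141, 0.0, 0.001]
contact_force: [0.0, 0.3, -0.4]
grip_width: -0.0002
gripper_force: 0.0
```

```bash
python3 -m crank '[[0.5,-1,0,0,0,0],[0.5,-1,0,0,0,0],[0.5,-1,0,0,0,0],[0.5,-1,0,0,0,0],[0.5,-1,0,0,0,0],[0.5,-1,0,0,0,0],[0.5,-1,0,0,0,0],[0.5,-1,0,0,0,0],[0.5,-1,0,0,0,0],[0.5,-1,0,0,0,0],[0.5,-1,0,0,0,0],[0.5,-1,0,0,0,0]]' && python3 -m crank '[[0.3,-1,0,0,0,0],[0.3,-1,0,0,0,0],[0,-0.5,0,0,0,0],[0,0,0,0,0.167,0],[0,0,0,0,0.167,0],[0,0,0,0,0.167,0],[0,0,0,0,0.167,0],[0,0,0,0,0,0]]'; python3 -c "
from h import *
go((.4545-.011*.866-.018,-.16,.0553-.0055+.018),30)"
```

```text
clock: 2.5
tcp_pos: [0.3961, -0.2107, 0.2311]
orientation: [-3.141, 0.0, 0.001]
contact_force: [0.9, -0.3, 0.4]
grip_width: 0.0001
gripper_force: 0.0
clock: 3.3
tcp_pos: [0.4047, -0.1602, 0.2291]
orientation: [-3.039, 0.002, -0.775]
contact_force: [0.6, 1.1, -0.8]
grip_width: 0.0001
gripper_force: 0.0
t 3.3 tcp [ 0.4047 -0.1602  0.2291] F [ 0.58  1.14 -0.84] w 0.0001 g 0.0
turn units [-0.006  0.031 -0.003]
shift units [-3.07 -0.01  7.54]
```

```bash
python3 -m crank '[[-0.38,0,0.94,0,0.031,0],[-0.38,0,0.94,0,0,0],[-0.38,0,0.94,0,0,0],[-0.38,0,0.94,0,0,0],[-0.38,0,0.94,0,0,0],[-0.38,0,0.94,0,0,0],[-0.38,0,0.94,0,0,0],[-0.38,0,0.94,0,0,0],[0,0,0,0,0,0],[0,0,0,0,0,0]]'; python3 - <<'E'
from h import *
go((.4545-.011*.866-.018,-.16,.0553-.0055+.018),30)
from bench import eyes
f=eyes.grab_frame("scene"); cv2.imwrite("pics/s1.png",cv2.resize(f["image"][80:240,220:420,::-1],None,fx=3,fy=3))
E
```

```text
clock: 4.3
tcp_pos: [0.4329, -0.1712, 0.1268]
orientation: [-3.021, -0.019, -0.767]
contact_force: [0.5, -0.6, 0.8]
grip_width: -0.0003
gripper_force: 0.0
t 4.3 tcp [ 0.4329 -0.1712  0.1268] F [ 0.47 -0.61  0.77] w -0.0003 g 0.0
turn units [-0.035  0.034  0.007]
shift units [-1.73 -0.56  2.41]
```

View pics/s1.png

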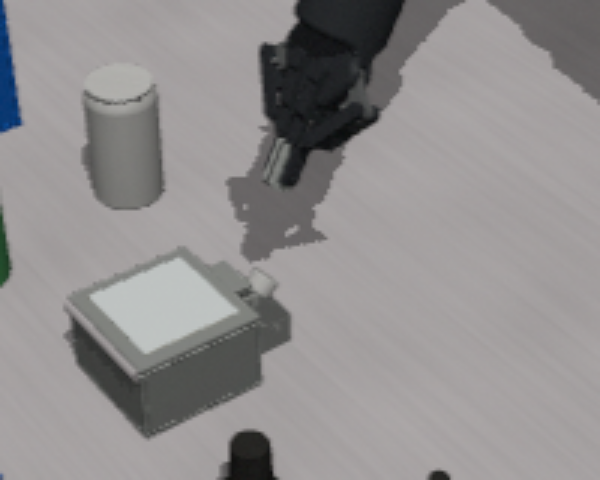

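The picture shows the closed fingers tilted above the case front, stopped short of the target at a reach limit. I'll find which joint limits it.

```bash
python3 -m crank '[[0,0,0,0,-0.18,0],[0,0,0,0,-0.18,0],[0,0,0,0,-0.13,0],[0,0,0,0,0,0]]'; python3 - <<'E'
from h import *
from bench import status
print(status.get_obs()["joints"].round(3))
go((.4545-.011-.018,-.16,.0553+.018),10)
E
```

```text
clock: 4.75
tcp_pos: [0.4412, -0.1627, 0.1273]
orientation: [-3.055, -0.049, -0.463]
contact_force: [0.9, 0.1, -1.3]
grip_width: -0.0003
gripper_force: 0.0
[ 0.232  0.19   0.101  2.318 -0.441  0.401 -0.823]
t 4.75 tcp [ 0.4412 -0.1627  0.1273] F [ 0.88  0.13 -1.34] w -0.0003 g 0.0
turn units [-0.069 -0.161  0.034]
shift units [-1.24 -0.14  2.52]
```

```bash
python3 -m crank '[[0,0,0,-0.069,-0.161,0.034],[-0.3,0,0.6,0,0,0],[-0.3,0,0.6,0,0,0],[-0.3,0,0.6,0,0,0],[-0.3,0,0.6,0,0,0],[0,0,0,0,0,0],[0,0,0,0,0,0]]'; python3 - <<'E'
from h import *
from bench import status
print(status.get_obs()["joints"].round(3))
go((.4545-.0108-.003-.005,-.16,.0553-.002-.003+.005),10)
E
```

```text
clock: 5.45
tcp_pos: [0.4241, -0.1603, 0.0729]
orientation: [-3.095, -0.009, -0.331]
contact_force: [-0.4, 0.3, -0.0]
grip_width: -0.0001
gripper_force: 0.0
[ 0.192  0.298  0.11   2.342 -0.384  0.33  -0.917]
t 5.45 tcp [ 0.4241 -0.1603  0.0729] F [-0.42  0.3  -0.03] w -0.0001 g 0.0
turn units [-0.037 -0.049  0.005]
shift units [ 0.42 -0.02  0.97]
```

```bash
python3 -m crank '[[0.21,0,0.48,0,-0.04,0],[0.21,0,0.48,0,0,0],[0,0,0,0,0,0],[0,0,0,0,0,0]]'; python3 -m crank '[[0.055,0,0.083,0,0,0],[0,0,0,0,0,0],[0,0,0,0,0,0]]'; python3 -m crank '[[0.055,0,0.083,0,0,0],[0,0,0,0,0,0],[0,0,0,0,0,0]]';python3 -m crank '[[0.055,0,0.083,0,0,0],[0,0,0,0,0,0],[0,0,0,0,0,0]]';
```

```text
clock: 5.85
tcp_pos: [0.4365, -0.1594, 0.0556]
orientation: [-3.101, -0.013, -0.282]
contact_force: [-0.1, 0.7, 0.2]
grip_width: 0.0002
gripper_force: 0.0
clock: 6.15
tcp_pos: [0.438, -0.1595, 0.0543]
orientation: [-3.101, -0.012, -0.282]
contact_force: [-0.3, 0.1, -0.3]
grip_width: -0.0
gripper_force: 0.0
clock: 6.45
tcp_pos: [0.4395, -0.1594, 0.0527]
orientation: [-3.101, -0.013, -0.282]
contact_force: [0.3, 0.3, 0.3]
grip_width: -0.0
gripper_force: 0.0
clock: 6.75
tcp_pos: [0.4408, -0.1594, 0.0512]
orientation: [-3.101, -0.012, -0.281]
contact_force: [-0.6, 0.8, 0.6]
grip_width: -0.0
gripper_force: 0.3
```

```bash
for i in 1; do python3 -m crank '[[0.055,0,0.083,0,0,0],[0,0,0,0,0,0],[0,0,0,0,0,0]]'; python3 -m crank '[[0.055,0,0.083,0,0,0],[0,0,0,0,0,0],[0,0,0,0,0,0]]';python3 -m crank '[[0.04,0,0.06,0,0,0],[0,0,0,0,0,0],[0,0,0,0,0,0]]'; done
cat > lid.py <<'E'
from h import *
from bench import eyes
f=eyes.grab_frame("top"); W=cloud(f)
z=W[...,2]; m=(W[...,0]>.5)&(W[...,0]<.72)&(abs(W[...,1]+.16)<.04)&(z<.25)
print("lid zmax",np.nanpercentile(z[m],99),"med z front",np.nanmedian(z[(W[...,0]>.5)&(W[...,0]<.56)&(abs(W[...,1]+.16)<.03)]))
E
python3 lid.py
```

```text
clock: 7.05
tcp_pos: [0.4422, -0.1594, 0.0498]
orientation: [-3.101, -0.012, -0.282]
contact_force: [-0.2, -0.8, 0.5]
grip_width: -0.0002
gripper_force: 0.4
clock: 7.35
tcp_pos: [0.4437, -0.1592, 0.0484]
orientation: [-3.101, -0.012, -0.282]
contact_force: [-0.2, -0.3, 0.5]
grip_width: 0.0002
gripper_force: 0.3
clock: 7.65
tcp_pos: [0.4446, -0.1592, 0.0473]
orientation: [-3.101, -0.012, -0.281]
contact_force: [-0.6, -0.1, 2.6]
grip_width: 0.0002
gripper_force: 0.8
lid zmax 0.1621473470255033 med z front 0.13299959130815298
```

```bash
python3 -m crank '[[-0.4,0,-0.6,0,0,0],[-0.4,0,-0.6,0,0,0],[0,0,-1,0,0,0],[0,0,-1,0,0,0],[0.3,0,-1,0,0,0],[0.3,0,-1,0,0,0],[0.2,0,-1,0,0,0],[0,0,-1,0,0,0],[0,0,0,0,0,0]]'; python3 lid.py;  python3 - <<'E'
from h import *
from bench import eyes
f=eyes.grab_frame("scene"); cv2.imwrite("pics/s2.png",cv2.resize(f["image"][80:280,200:420,::-1],None,fx=3,fy=3))
go((.553,.088,.2),0)
E
```

```text
clock: 8.6
tcp_pos: [0.4199, -0.1638, 0.1912]
orientation: [-3.101, -0.012, -0.289]
contact_force: [1.1, -0.1, -0.6]
grip_width: -0.0003
gripper_force: 0.0
lid zmax 0.18726803496724254 med z front 0.0026524695550882438
t 8.7 tcp [ 0.4187 -0.1631  0.1889] F [-0.36 -0.37  0.27] w 0.0 g 0.0
turn units [-0.036 -0.231  0.01 ]
shift units [  6.72 -12.56  -0.55]
```

View pics/s2.png

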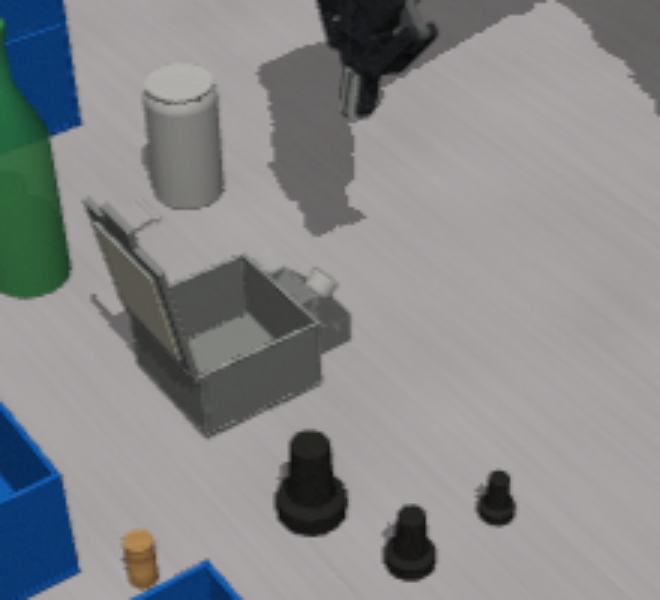

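The lid stands wide open. The stoppers are at (310,480) large, (410,545) middle and (497,495) small.

```bash
python3 -m crank '[[0,0,0,-0.036,-0.12,0.01],[0,0,0,0,-0.111,0],[0.6,-1,0,0,0,0],[0.6,-1,0,0,0,0],[0.6,-1,0,0,0,0],[0.6,-1,0,0,0,0],[0.6,-1,0,0,0,0],[0.6,-1,0,0,0,0],[0.6,-1,0,0,0,0],[0.6,-1,0,0,0,0],[0.6,-1,0,0,0,0],[0.6,-1,0,0,0,0]]' 0.55; python3 -m crank '[[0.3,-1,0,0,0,0],[0.3,-1,0,0,0,0],[0.1,-0.5,0,0,0,0],[0,0,0,0,0,0],[0,0,0,0,0,0]]'; python3 - <<'E'
from h import *
from bench import eyes
go((.552,.088,.1),0)
f=eyes.grab_frame("wrist"); cv2.imwrite("pics/w1.png",f["image"][:,:,::-1]); W=cloud(f)
z=W[...,2]; m=(z>.03)&(z<.06)&(abs(W[...,0]-.552)<.03)&(abs(W[...,1]-.088)<.03)
if m.any():
    p=W[m]; print(m.sum(),p.mean(0),np.percentile(p,[3,97],axis=0))
E
```

```text
clock: 9.9
tcp_pos: [0.5385, 0.0375, 0.1872]
orientation: [3.141, -0.001, -0.005]
contact_force: [0.5, 0.4, -0.2]
grip_width: 0.0471
gripper_force: 0.0
clock: 10.4
tcp_pos: [0.5524, 0.0855, 0.1882]
orientation: [3.141, -0.003, -0.003]
contact_force: [-0.3, -0.4, 0.1]
grip_width: 0.0473
gripper_force: 0.0
t 10.4 tcp [0.5524 0.0855 0.1882] F [-0.29 -0.4   0.07] w 0.0473 g 0.0
turn units [ 0.001  0.002 -0.002]
shift units [-0.02 -0.12  4.41]
699 [0.55709558 0.08836089 0.04792031] [[0.5463359  0.07846796 0.03198738]
 [0.56534446 0.09788432 0.05227462]]
```

View pics/w1.png

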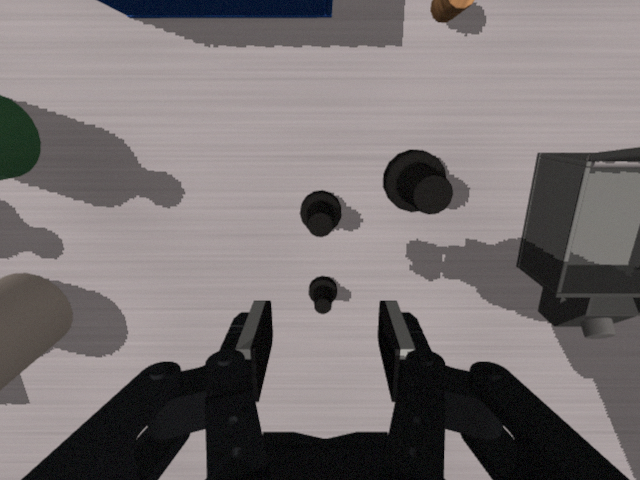

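The wrist view shows the middle stopper at (320,215), between the large one (418,185) and the small one (322,293). The jaws are lined up with it.

```bash
python3 -m crank '[[0.08,-0.13,1,0,0,0],[0,0,1,0,0,0],[0,0,1,0,0,0],[0,0,1,0,0,0],[0,0,1,0,0,0],[0,0,1,0,0,0],[0,0,1,0,0,0],[0,0,0.8,0,0,0],[0,0,0.6,0,0,0],[0,0,0,0,0,0],[0,0,0,0,0,0]]'; python3 -m crank '[[0,0,0,0,0,0],[0,0,0,0,0,0],[0,0,0,0,0,0],[0,0,0,0,0,0],[0,0,0,0,0,0],[0,0,0,0,0,0]]' 0 20
```

```text
clock: 11.55
tcp_pos: [0.5547, 0.0886, 0.0212]
orientation: [3.141, -0.003, -0.0]
contact_force: [0.4, 0.1, -0.4]
grip_width: 0.047
gripper_force: 0.0
clock: 12.15
tcp_pos: [0.5552, 0.0892, 0.0219]
orientation: [-3.141, 0.002, -0.002]
contact_force: [-1.4, -1.0, 6.9]
grip_width: 0.0224
gripper_force: 19.8
```

```bash
python3 -m crank '[[0,0,-0.5,0,0,0],[0,0,-1,0,0,0],[0,0,-1,0,0,0],[0,0,-1,0,0,0],[0,0,-1,0,0,0],[0,0,-1,0,0,0],[0,0,-1,0,0,0],[0,0,-1,0,0,0],[0,0,-1,0,0,0],[0,0,0,0,0,0]]'; python3 -c "
from h import *
go((.545,-.16,.195),0)"
```

```text
clock: 13.15
tcp_pos: [0.5562, 0.0895, 0.1942]
orientation: [-3.14, 0.002, -0.008]
contact_force: [0.6, 0.2, 0.0]
grip_width: 0.023
gripper_force: 19.8
t 13.15 tcp [0.5562 0.0895 0.1942] F [0.56 0.18 0.01] w 0.023 g 19.8
turn units [-0.002 -0.006 -0.002]
shift units [-0.56 12.48 -0.04]
```

```bash
python3 -m crank '[[-0.08,1,0,0,0,0],[-0.08,1,0,0,0,0],[-0.08,1,0,0,0,0],[-0.08,1,0,0,0,0],[-0.08,1,0,0,0,0],[-0.08,1,0,0,0,0],[-0.08,1,0,0,0,0],[-0.08,1,0,0,0,0],[-0.08,1,0,0,0,0],[-0.08,1,0,0,0,0],[0,1,0,0,0,0],[0,1,0,0,0,0]]'; python3 -m crank '[[0,0.5,0,0,0,0],[0,0,0,0,0,0],[0,0,0,0,0,0]]'; python3 - <<'E'
from h import *
from bench import eyes
go((.541,-.16,.028),0)
f=eyes.grab_frame("scene"); cv2.imwrite("pics/s3.png",cv2.resize(f["image"][60:260,200:420,::-1],None,fx=3,fy=3))
E
```

```text
clock: 14.35
tcp_pos: [0.5376, -0.1515, 0.1903]
orientation: [-3.141, 0.002, 0.002]
contact_force: [0.5, 1.1, -0.2]
grip_width: 0.0225
gripper_force: 19.8
clock: 14.65
tcp_pos: [0.5382, -0.1599, 0.1906]
orientation: [-3.141, 0.001, 0.001]
contact_force: [-0.4, 0.5, -0.4]
grip_width: 0.022
gripper_force: 19.8
t 14.65 tcp [ 0.5382 -0.1599  0.1906] F [-0.35  0.54 -0.43] w 0.022 g 19.8
turn units [-0.001  0.001 -0.001]
shift units [0.14 0.01 8.13]
```

View pics/s3.png

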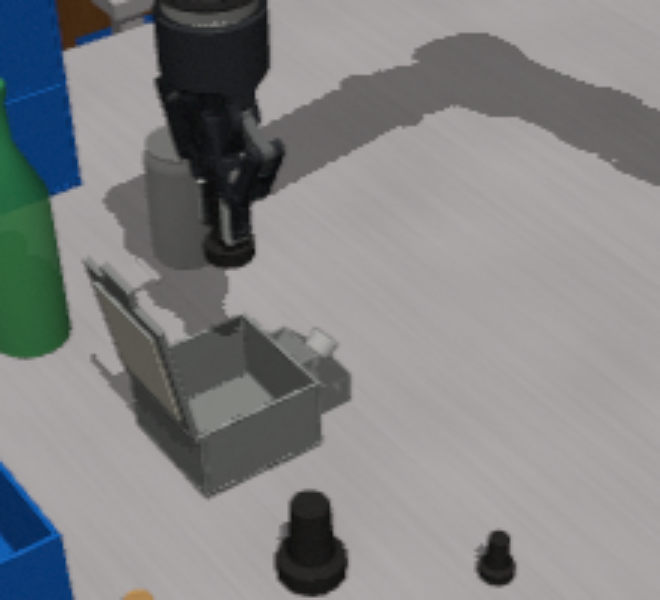

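The stopper is held head down at (230,250), above the open case. The lid is at (130,330), clear of the gripper.

```bash
python3 -m crank '[[0.1,0,1,0,0,0],[0,0,1,0,0,0],[0,0,1,0,0,0],[0,0,1,0,0,0],[0,0,1,0,0,0],[0,0,1,0,0,0],[0,0,1,0,0,0],[0,0,0.6,0,0,0],[0,0,0.3,0,0,0],[0,0,0.15,0,0,0],[0,0,0,0,0,0],[0,0,0,0,0,0]]'
```

```text
clock: 15.9
tcp_pos: [0.5408, -0.1609, 0.0306]
orientation: [3.141, -0.002, 0.001]
contact_force: [-0.5, -0.5, -0.7]
grip_width: 0.0225
gripper_force: 19.8
```

```bash
python3 -m crank '[[0,0,0,0,0,0],[0,0,0,0,0,0],[0,0,0,0,0,0],[0,0,0,0,0,0],[0,0,0,0,0,0]]' 0.45; python3 -m crank '[[0,0,-0.5,0,0,0],[0,0,-1,0,0,0],[0,0,-1,0,0,0],[0,0,-1,0,0,0],[0,0,-1,0,0,0],[0,0,-1,0,0,0],[0,0,-1,0,0,0],[0,0,-1,0,0,0],[0,0,-1,0,0,0],[0,0,-1,0,0,0],[0,0,-1,0,0,0],[0,0,0,0,0,0]]'; python3 - <<'E'
from h import *
from bench import eyes
go((.68,-.16,.25),0)
f=eyes.grab_frame("top"); W=cloud(f)
cv2.imwrite("pics/t3.png",cv2.resize(f["image"][190:310,330:520,::-1],None,fx=4,fy=4))
z=W[...,2]
m=(abs(W[...,0]-.553)<.05)&(abs(W[...,1]+.16)<.05)&(z>.02)&(z<.065)
print(m.sum(),W[m].mean(0) if m.any() else 0)
m=(W[...,0]>.6)&(W[...,0]<.66)&(abs(W[...,1]+.16)<.07)&(z>.09)&(z<.2)
print("lid",np.percentile(W[m],[2,50,98],axis=0))
m=(W[...,0]>.52)&(W[...,0]<.75)&(W[...,1]<-.25)&(W[...,1]>-.45)&(z>.1)&(z<.26)
print("bottle",np.percentile(W[m],[2,50,98],axis=0))
E
```

```text
clock: 16.4
tcp_pos: [0.5403, -0.1609, 0.03]
orientation: [3.142, -0.002, -0.0]
contact_force: [-0.2, 0.8, 0.6]
grip_width: 0.0387
gripper_force: 0.0
clock: 17.6
tcp_pos: [0.5418, -0.1614, 0.2434]
orientation: [3.141, -0.002, 0.009]
contact_force: [-0.2, 0.7, -0.2]
grip_width: 0.0383
gripper_force: 0.0
t 17.6 tcp [ 0.5418 -0.1614  0.2434] F [-0.19  0.72 -0.22] w 0.0383 g 0.0
turn units [ 0.001 -0.007 -0.002]
shift units [ 6.91 -0.07 -0.33]
146 [ 0.5587423  -0.15265558  0.04483341]
lid [[ 0.60268504 -0.1870706   0.09323441]
 [ 0.61755209 -0.14776818  0.15698644]
 [ 0.62973681 -0.10659366  0.18914171]]
bottle [[ 0.60491157 -0.38610351  0.23648989]
 [ 0.61827897 -0.37782033  0.23874433]
 [ 0.6325643  -0.37247166  0.24213564]]
```

View pics/t3.png

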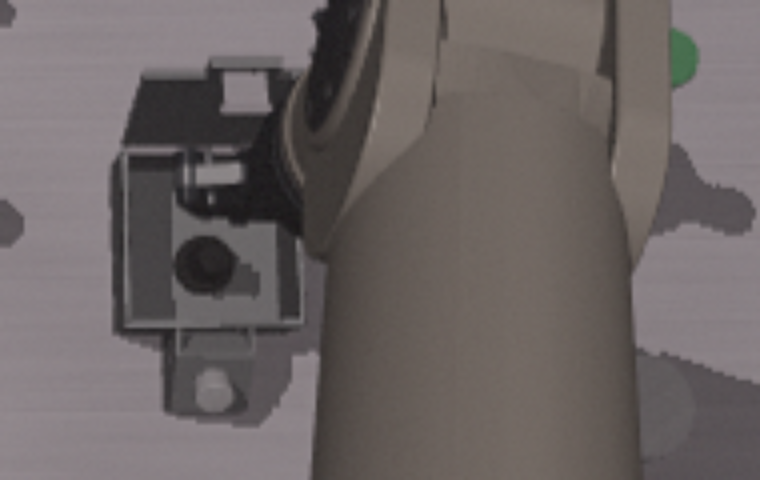

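The stopper stands in the case at (207,265), and the lid is open behind it. Next I take the closed fingers over and behind the lid.

```bash
python3 -m crank '[[1,0,0,0,0,0],[1,0,0,0,0,0],[1,0,0,0,0,0],[1,0,0,0,0,0],[1,0,0,0,0,0],[1,0,0,0,0,0],[0.95,0,0,0,0,0],[0,0,0,0,0,0],[0,0,0,0,0,0]]' 0; python3 -m crank '[[0,0,1,0,0,0],[0,0,1,0,0,0],[0,0,1,0,0,0],[0,0,1,0,0,0],[0,0,0.2,0,0,0],[0,0,0,0,0,0]]';python3 -c "
from h import *
go((.642,-.16,.158),0)"
```

```text
clock: 18.55
tcp_pos: [0.6784, -0.1609, 0.2385]
orientation: [-3.142, 0.002, 0.004]
contact_force: [0.0, 0.7, 0.5]
grip_width: -0.0002
gripper_force: 0.0
clock: 19.15
tcp_pos: [0.6781, -0.1611, 0.1553]
orientation: [-3.141, 0.002, 0.004]
contact_force: [-0.8, -0.7, 0.6]
grip_width: -0.0003
gripper_force: 0.0
t 19.15 tcp [ 0.6781 -0.1611  0.1553] F [-0.83 -0.72  0.61] w -0.0003 g 0.0
turn units [-0.     0.003 -0.002]
shift units [-1.8  -0.06 -0.13]
```

```bash
python3 -m crank '[[-0.6,0,0,0,0,0],[-0.6,0,0,0,0,0],[-0.6,0,-0.1,0,0,0],[-0.4,0,0,0,0,0],[-0.4,0,0,0,0,0],[-0.4,0,0,0,0,0],[-0.4,0,0,0,0,0],[0,0,0,0,0,0]]';  python3 -m crank '[[-0.4,0,0.12,0,0,0],[-0.4,0,0.12,0,0,0],[-0.4,0,0.12,0,0,0],[-0.4,0,0.14,0,0,0],[0,0,0,0,0,0]]';python3 lid.py; python3 -c "
from h import *
go((.573,-.16,.149),0)"
```

```text
clock: 19.95
tcp_pos: [0.6102, -0.1611, 0.1579]
orientation: [-3.142, 0.003, 0.002]
contact_force: [1.3, -0.6, 0.6]
grip_width: -0.0003
gripper_force: 0.5
clock: 20.45
tcp_pos: [0.5774, -0.1609, 0.1472]
orientation: [-3.141, 0.003, 0.004]
contact_force: [0.6, -0.5, 0.7]
grip_width: -0.0002
gripper_force: 0.5
lid zmax 0.21963697666927878 med z front 0.5478265803183797
t 20.5 tcp [ 0.5784 -0.1609  0.1476] F [-0.24 -0.47  1.42] w -0.0 g 0.5
turn units [-0.     0.002 -0.002]
shift units [-0.27 -0.04 -0.07]
```

```bash
python3 -m crank '[[-0.47,0,0.28,0,0,0],[-0.47,0,0.28,0,0,0],[-0.47,0,0.28,0,0,0],[-0.27,0,0.38,0,0,0],[-0.27,0,0.38,0,0,0],[-0.27,0,0.38,0,0,0],[0,0,0,0,0,0]]';  python3 -m crank '[[-0.3,0,0.3,0,0,0],[-0.3,0,0.3,0,0,0],[0,0,0,0,0,0]]'; python3 - <<'E'
from h import *
from bench import eyes
go((.51,-.16,.085),0)
f=eyes.grab_frame("scene"); cv2.imwrite("pics/s4.png",cv2.resize(f["image"][60:260,200:420,::-1],None,fx=3,fy=3))
E
```

```text
clock: 21.2
tcp_pos: [0.5334, -0.1608, 0.107]
orientation: [-3.141, 0.002, 0.004]
contact_force: [-0.1, -0.3, 1.8]
grip_width: 0.0003
gripper_force: 0.7
clock: 21.5
tcp_pos: [0.5214, -0.1607, 0.0954]
orientation: [-3.141, 0.002, 0.004]
contact_force: [-0.4, -0.4, 1.2]
grip_width: 0.0002
gripper_force: 0.7
t 21.5 tcp [ 0.5214 -0.1607  0.0954] F [-0.42 -0.45  1.23] w 0.0002 g 0.7
turn units [-0.     0.003 -0.002]
shift units [-0.57 -0.04  0.52]
```

View pics/s4.png

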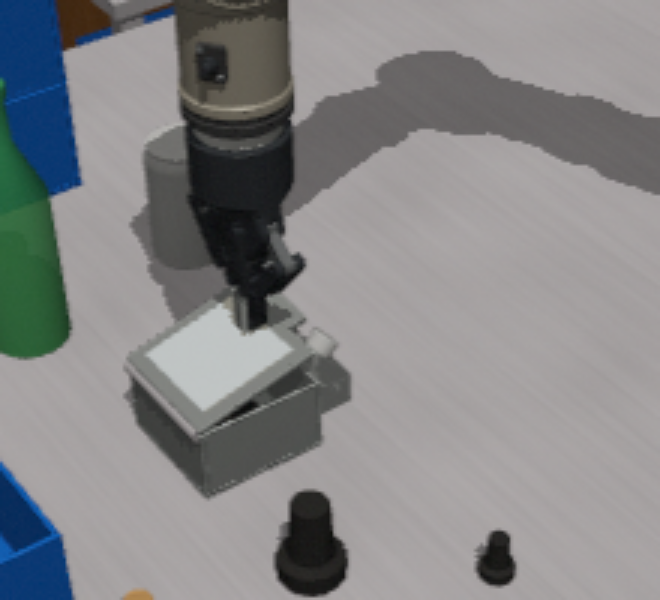

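The fingertips are on the lid near its front edge at (250,320), and the lid is almost down.

```bash
python3 -m crank '[[-0.3,0,0.2,0,0,0],[-0.3,0,0.2,0,0,0],[0,0,0.2,0,0,0],[0,0,0.1,0,0,0],[0,0,0,0,0,0]]'; python3 -m crank '[[0,0,0.1,0,0,0],[0,0,0,0,0,0]]'; python3 -m crank '[[0,0,0.1,0,0,0],[0,0,0,0,0,0]]';python3 -m crank '[[0,0,0.1,0,0,0],[0,0,0,0,0,0]]'
```

```text
clock: 22.05
tcp_pos: [0.51, -0.1608, 0.0818]
orientation: [-3.141, 0.002, 0.003]
contact_force: [-1.6, -0.5, 2.9]
grip_width: 0.0001
gripper_force: 1.0
clock: 22.25
tcp_pos: [0.5107, -0.1608, 0.0801]
orientation: [3.142, -0.002, -0.001]
contact_force: [-0.7, 0.0, 2.1]
grip_width: 0.0001
gripper_force: 1.0
clock: 22.45
tcp_pos: [0.5108, -0.1609, 0.0782]
orientation: [3.142, -0.002, -0.001]
contact_force: [-1.2, -0.6, 2.3]
grip_width: 0.0004
gripper_force: 1.0
clock: 22.65
tcp_pos: [0.511, -0.1608, 0.0761]
orientation: [3.141, -0.002, -0.0]
contact_force: [-0.3, 0.0, 0.2]
grip_width: -0.0
gripper_force: 0.4
```

```bash
python3 -m crank '[[0,0,0.08,0,0,0],[0,0,0,0,0,0],[0,0,0,0,0,0]]'; python3 -m crank '[[0,0,0.06,0,0,0],[0,0,0,0,0,0],[0,0,0,0,0,0]]'
```

```text
clock: 22.95
tcp_pos: [0.511, -0.1608, 0.0746]
orientation: [3.142, -0.002, -0.0]
contact_force: [-0.2, -0.5, 1.5]
grip_width: 0.0
gripper_force: 0.3
clock: 23.25
tcp_pos: [0.5109, -0.1607, 0.0735]
orientation: [-3.142, 0.002, 0.0]
contact_force: [-0.4, -0.6, -0.4]
grip_width: -0.0
gripper_force: 0.0
```

```bash
python3 -m crank '[[0,0,0.06,0,0,0],[0,0,0,0,0,0],[0,0,0,0,0,0]]'; python3 -m crank '[[0,0,0.06,0,0,0],[0,0,0,0,0,0],[0,0,0,0,0,0]]';  python3 -m crank '[[0,0,0.04,0,0,0],[0,0,0,0,0,0],[0,0,0,0,0,0]]'
```

```text
clock: 23.55
tcp_pos: [0.5108, -0.1608, 0.0723]
orientation: [3.142, -0.002, -0.001]
contact_force: [0.4, -0.1, -1.1]
grip_width: -0.0
gripper_force: 0.0
clock: 23.85
tcp_pos: [0.5109, -0.1608, 0.0712]
orientation: [3.142, -0.002, -0.0]
contact_force: [0.2, 0.0, 1.4]
grip_width: 0.0001
gripper_force: 0.8
clock: 24.15
tcp_pos: [0.5108, -0.1608, 0.0705]
orientation: [-3.142, 0.002, 0.0]
contact_force: [-0.5, -0.3, 3.9]
grip_width: -0.0001
gripper_force: 2.3
```

```bash
python3 -m crank '[[0,0,0.04,0,0,0],[0,0,0,0,0,0],[0,0,0,0,0,0]]'; python3 -m crank '[[0,0,0.03,0,0,0],[0,0,0,0,0,0],[0,0,0,0,0,0]]'
```

```text
clock: 24.45
tcp_pos: [0.5109, -0.1609, 0.0703]
orientation: [-3.141, 0.002, 0.0]
contact_force: [-4.9, 0.5, 11.9]
grip_width: 0.0
gripper_force: 6.1
clock: 24.75
tcp_pos: [0.5109, -0.1609, 0.0702]
orientation: [-3.141, 0.002, 0.0]
contact_force: [-5.9, 1.1, 17.4]
grip_width: -0.0001
gripper_force: 8.9
```

Firm stop reached at 17 N, under the limit. I'll back off and check whether it latched.

```bash
python3 -m crank '[[0,0,-0.3,0,0,0],[0,0,-1,0,0,0],[0,0,-1,0,0,0],[0,0,-1,0,0,0],[0,0,-1,0,0,0],[0,0,-1,0,0,0],[0,0,-1,0,0,0],[0,0,-1,0,0,0],[0,0,0,0,0,0],[0,0,0,0,0,0],[0,0,0,0,0,0]]'; python3 - <<'E'
from h import *
from bench import eyes
f=eyes.grab_frame("scene"); cv2.imwrite("pics/s5.png",cv2.resize(f["image"][60:260,200:420,::-1],None,fx=3,fy=3))
W=cloud(f); m=(W[...,2]>.05)&(W[...,2]<.11)&(abs(W[...,1]+.16)<.045)
for a,b in((.505,.525),(.54,.56),(.58,.6)):
    k=m&(W[...,0]>a)&(W[...,0]<b); print(a,k.sum(),np.median(W[k][:,2]) if k.any() else 0)
E
```

```text
clock: 25.85
tcp_pos: [0.5102, -0.1606, 0.2137]
orientation: [-3.141, 0.002, 0.003]
contact_force: [-0.8, -0.6, -0.8]
grip_width: -0.0005
gripper_force: 0.0
0.505 189 0.0734879771515985
0.54 202 0.07341598573636021
0.58 228 0.07269016473165035
```

View pics/s5.png

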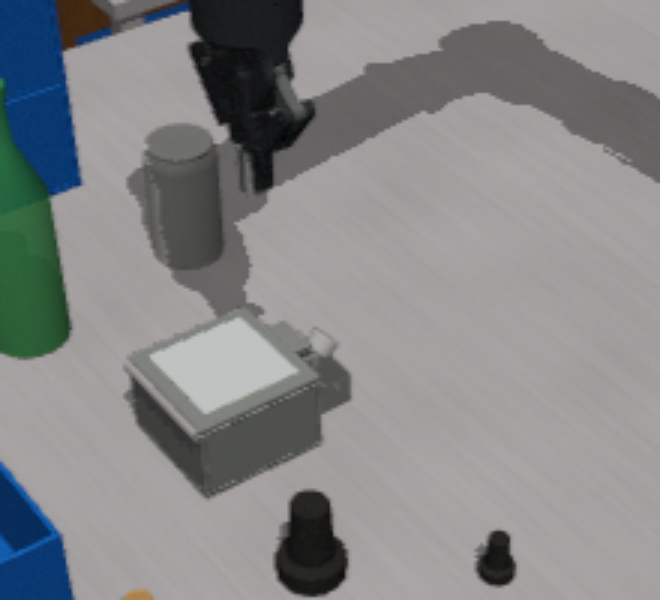

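The lid stays flat at (230,365). Its slope is about 0.01 rad, so it is latched, and the gripper is clear of everything.

```bash
python3 -c "
from bench import r
print(r.hand_in())"
```

```text
the job is handed in; nothing more can be done
None
```

The lid popped wide open, the middle-sized stopper went into the case, and the lid is latched shut (peak push read about 18 N, under the 25 N limit). I handed the job in at about 26 s with the gripper clear; no verdict came back.

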